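# Clear the twin forming die: scrap the crushed bracket, save the good one

### The job

One of the two open dies holds a good U-shaped bracket, the other a bracket crushed flat. First press down the yellow lever of the die with the crushed bracket (not the other die's lever) to knock it up out of its cavity, and slide it, without lifting it, sideways into the red scrap tray between the dies; then press that die's raised pad fully back down. Finally lift the good bracket out of its die and set it, base down and without dropping it, flat on the floor of the blue tray, leaving everything else on the bench where it is.

Things in the scene. Friction and masses are not known exactly. Their poses are not given: they have to be found in the camera images.
- bed: forming bed fixed to the bench: aluminium base 150 x 400 x 8 mm; origin at the centre of its underside, on the bench; x away from the robot at yaw 0, y along the 400 mm side (+y left), z up. Two dark steel dies, each 130 mm (x) by 110 mm (y), top faces 50 mm above the bench, centred at y = +140 mm (left) and -140 mm (right).
- scrap_tray (a point): centre of the floor of the red scrap tray in the bed, between the dies: floor 10 mm above the bench, 142 mm (bed x) by 170 mm (bed y), end walls 42 mm high at bed x = +-73 mm, no side walls: its sides are the dies, whose faces end at bed y = +-85 mm.
- good_bracket: good bracket, brassy U channel 100 mm (x) by 46 mm (y), base 5 mm thick, two upright walls 5 mm thick along its long sides, 45 mm high overall; origin at the centre of its underside. Sits in one of the two cavities (either), walls standing 27 mm above the die face, about 200 g.
- crushed_bracket: crushed bracket, same brassy metal, its walls folded flat onto the base: a slab 100 mm (x) by 46 mm (y), about 14 mm high; origin at the centre of its underside. Sits in the other cavity, entirely below the die face, about 200 g.
- left_cavity (a point): centre of the cavity of the left die (bed +y is left, seen from the robot), in the plane of the die's top face, 50 mm above the bench; the cavity is 106 mm (bed x) by 52 mm (bed y), 18 mm deep. Fixed to the bed.
- right_cavity (a point): centre of the cavity of the right die (bed +y is left, seen from the robot), in the plane of the die's top face, 50 mm above the bench; the cavity is 106 mm (bed x) by 52 mm (bed y), 18 mm deep. Fixed to the bed.
- left_pad_top (a point): centre of the top of the left die's flat aluminium knock-out pad, 94 x 42 mm, which forms the cavity floor. Down: flush with the floor, 32 mm above the bench; up: 51 mm above the bench, 1 mm proud of the die face.
- right_pad_top (a point): centre of the top of the right die's flat aluminium knock-out pad, 94 x 42 mm, which forms the cavity floor. Down: flush with the floor, 32 mm above the bench; up: 51 mm above the bench, 1 mm proud of the die face.
- left_paddle (a point): top centre of the yellow paddle, 34 mm (bed x) by 44 mm (bed y), at the end of the left die's knock-out lever, on the robot's side of the die, 59 mm in bed -x of its pivot; about 57 mm above the bench when up, 30 mm when fully pressed.
- right_paddle (a point): top centre of the yellow paddle, 34 mm (bed x) by 44 mm (bed y), at the end of the right die's knock-out lever, on the robot's side of the die, 59 mm in bed -x of its pivot; about 57 mm above the bench when up, 30 mm when fully pressed.
- left_lever (a joint): knock-out lever of the left die, rad: 0 = paddle up and pad down; 0.45 = paddle fully pressed down and pad fully raised. Coupled to the pad (42.5 mm of pad per rad). Stays where it is left; the paddle takes about 7 N to press, and pressing the raised pad down with about 8 N brings it back.
- right_lever (a joint): knock-out lever of the right die, rad: 0 = paddle up and pad down; 0.45 = paddle fully pressed down and pad fully raised. Coupled to the pad (42.5 mm of pad per rad). Stays where it is left; the paddle takes about 7 N to press, and pressing the raised pad down with about 8 N brings it back.
- good_tray: blue open tray fixed to the bench, 170 mm (x) by 150 mm (y), 45 mm high, walls and floor 4 mm (floor 4 to 5 mm above the bench); origin at the centre of its underside. To the left or to the right of the bed.
- bolt_bin: bystander: grey bin of bolts, 150 x 120 x 70 mm, loose, 1.5 kg; on the other side of the bed from the blue tray; origin at the centre of its underside.
- grease: bystander: upright white bottle with a green label and black cap, 52 mm diameter, 170 mm tall, loose, beyond the bed; origin at the centre of its underside.
- wrench: bystander: steel wrench, 180 mm long, lying loose beyond the bed.
There are look-alikes about, which are no part of the job. What is shaped like the good_bracket but black or green is not meant. There is more than one size of the crushed_bracket; the one meant has the size given above.

How it is judged:
By the outcome, as a careful person would: the job done as asked, in the order asked, and still so for the second after the job is handed in, with the robot touching nothing.
It also fails if it takes over 51 s, if anything falls off the work surface, if the arm or the gripper's body presses on something with over 40 N, if the wrist force passes 120 N, or if a joint passes its speed limit or range.

### The arm

A 7-joint arm with a two-finger parallel gripper is mounted at the origin on the work surface. World frame = base frame: x ahead of the robot, y to its left, z up, the work surface at z = 0. Lengths are in m, angles in rad, forces in N, time in s.
With the tool pointing down it reaches from about 0.4 to 0.85 m from the base axis. Payload 4.5 kg.
Tool frame: the origin (TCP) lies midway between the tips of the shut fingers; the grasp point (between the pads) lies 19 mm behind it; z points along the fingers, y is the line along which they close (so a half turn about z gives the same grasp; the last joint's range is limited). The gripper opens to 88 mm and grips with 3 to 60 N. Pads are 18 mm wide; open, the fingers measure 123 mm over their backs; the gripper's body (75 mm by 187 mm) begins 45 mm behind the grasp point.
Start: joints at [-1.099, 0.689, -0.195, 1.565, 0.157, 0.902, -0.215], TCP at [0.265, 0.566, 0.239] pointing down, gripper open.
Joint ranges: [-3.01, 3.01], [-0.46, 2.08], [-1.47, 1.51], [0.13, 2.56], [-1, 4.14], [0.04, 2.09], [-2.66, 2.66]. Speed limits (rad/s): [2.57, 2.57, 3.14, 3.14, 3.14, 3.14, 3.14].

### API

Orientations are given as a unit quaternion [x, y, z, w].
In Python, from plant import sensors, eyes, finish_job gives the robot as it stands.
- The arm moves only by the tool send_rows, never from a script. Its argument "rows" is text: rows parted by semicolons, each of 4 numbers parted by spaces: the shift along the tool's x, y, z normalised to -1 to 1, where 1 is 30 cm, then the turn about the tool's z normalised to -1 to 1, where 1 is 2 pi rad. A call has 1 to 10 rows; each row is the pose to reach, as a shift and turn from the pose commanded when the call began, along the tool's axes at that moment, turning the shorter way round; what a row does not reach only later rows make up. A row lasts 1/12 s, in which the tool goes at most 41.7 mm and 7.16 degrees, less where a joint would pass 70% of its speed; a pose out of reach is approached as far as the arm can. A call with a number of a shift or a turn outside -1 to 1 is refused whole. A call with a gripper value outside its range is refused whole. "jaw" is the closure, from -1 (fully open) to 1 (shut), set as the call begins (left out, the last holds). The fingers move at their own pace and stop on an object; "force" is the grip in N (left out, the last holds). Time passes only in rows, so rows that repeat a pose let the fingers close. It gives the time, the measured TCP pose, the force, the opening and the grip force at its end, in the units of the state.
- sensors.get_state(): the state, without advancing time (a new reading comes with each control period).
- eyes.snapshot(name): name is "side" or "top" or "wrist"; returns (picture, depth): 420x560x3 uint8, red, green, blue; 420x560 float32, m along the optical axis (not along the pixel's ray), 0 where there is no reading.
- eyes.calibration(name): a dict with "fov_y" (degrees; the focal length in pixels is half the picture's height over the tangent of half this angle, whatever the lens; pixels are square), "cx", "cy" (the principal point, pixels), "world_from_camera" (4x4, takes a point from camera to world coordinates). Camera axes: x right, y down, z forward; pixel columns grow to the right and rows downward; lengths in m; the calibration is good to about 2 mm. A picture is of the moment at which its call begins: read the wrist's pose just before it. calibration takes no time and is no camera call; for the wrist camera it gives the pose at the moment of the call.
- finish_job(): hands the job in; it is judged then, once.
The state is a dict: "clock": time; "q": joint angles; "qd": joint speeds; "joint_torque": joint torques, N m; "tool_pos": TCP position; "eef_rot": TCP orientation; "contact_force": force on the tool from outside, world axes, zero at the start; "moment": the same for the moment, N m; "opening": opening from 0.0 (shut) to 1.0 (fully open); "finger_force": force on a finger pad.
Only numpy, scipy, OpenCV 4.12 (cv2) and the standard library are available. Lean on these libraries where they do the work, as an engineer would, in place of code of your own. Each camera call takes 0.05 s, during which the arm holds its last target. There are 200 camera calls.

## Working session

There is one attempt and no reset: what is moved stays moved. The work goes in short steps, Python scripts to look and compute and a tool call to move; the robot and the scene stay as the last step left them, time stands still between calls to the robot, and variables do not carry over. Pictures are saved under pics/ and viewed, at most 10 in all, crops included, and the job is handed in when it is done.

Besides the shell and the picture viewer there is one more tool, called after ">>>" in YAML: its name, and indented under it one key for each argument. send_rows: Moves the arm, as the interface text tells. Scaled input: -1 to 1 covers 30 cm each way for a shift and 2 pi rad each way for a turn. Its arguments: {"type":"object","properties":{"rows":{"type":"string"},"jaw":{"type":"number"},"force":{"type":"number"}},"required":["rows"]}

```bash
mkdir -p pics; ls; python3 - <<'E'
from plant import sensors, eyes
import cv2,numpy as np
s=sensors.get_state(); print({k:np.round(v,3).tolist() for k,v in s.items()})
for n in("top","side"):
    p,d=eyes.snapshot(n); cv2.imwrite(f"pics/{n}0.png",p[:,:,::-1]); np.savez(f"{n}0.npz",p=p,d=d)
    c=eyes.calibration(n); print(n,c)
E
```

```text
pics
{'clock': 0.0, 'q': [-1.099, 0.69, -0.194, 1.566, 0.157, 0.903, -0.215], 'qd': [-0.0, -0.0, -0.0, 0.001, -0.001, 0.001, 0.0], 'joint_torque': [-0.0, -52.756, -1.267, -15.343, -0.053, 0.006, 0.0], 'tool_pos': [0.265, 0.565, 0.238], 'eef_rot': [0.217, 0.976, -0.001, -0.0], 'contact_force': [-0.29, -0.28, 0.377], 'moment': [-0.032, -0.026, 0.003], 'finger_force': 0.0, 'opening': 1.0}
top {'fov_y': 43.659483141686394, 'cx': 270.7240912947498, 'cy': 209.1147004172728, 'world_from_camera': array([[ 0.01357706, -0.99073447,  0.13513283,  0.39880888],
       [-0.9996206 , -0.01668767, -0.02191283,  0.01763945],
       [ 0.02396485, -0.13478405, -0.99058515,  1.42308916],
       [ 0.        ,  0.        ,  0.        ,  1.        ]])}
side {'fov_y': 49.399365212256605, 'cx': 283.0794264934216, 'cy': 210.9791942908081, 'world_from_camera': array([[ 0.97357589, -0.11213254,  0.19893786,  0.33390777],
       [-0.2283187 , -0.49524927,  0.83821163, -0.98211865],
       [ 0.00453303, -0.86148387, -0.5077647 ,  0.6607215 ],
       [ 0.        ,  0.        ,  0.        ,  1.        ]])}
```

View pics/top0.png

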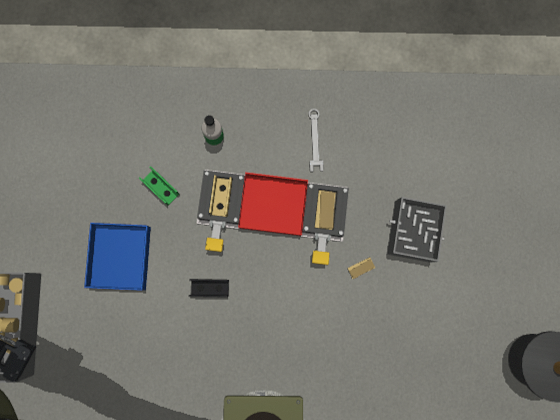

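View pics/side0.png

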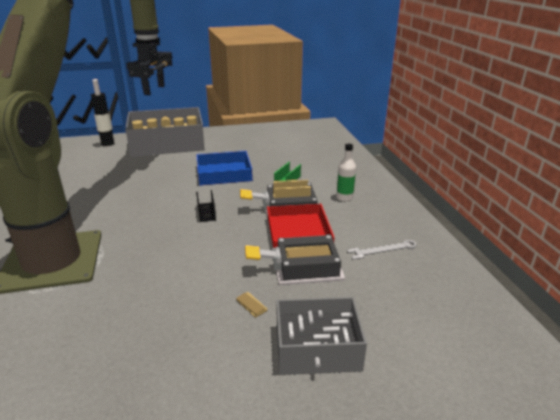

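The left die, top (220,197), holds the good U bracket: its walls stand up in the side view at (292,190). The right die, top (326,209), holds the flat slab. The paddles are at (215,243) and (320,257), the blue tray at (118,257) and the red tray at (273,206).

```bash
cat > h.py <<'E'
import numpy as np,cv2
from plant import sensors,eyes
def cast(c,uv,z):
    "pixels -> world points on plane z"
    f=210/np.tan(np.radians(c["fov_y"]/2)); T=c["world_from_camera"]
    uv=np.atleast_2d(uv).astype(float)
    r=np.c_[(uv[:,0]-c["cx"])/f,(uv[:,1]-c["cy"])/f,np.ones(len(uv))]@T[:3,:3].T
    return T[:3,3]+r*((z-T[2,3])/r[:,2])[:,None]
def depthpts(c,d,uv):
    f=210/np.tan(np.radians(c["fov_y"]/2)); T=c["world_from_camera"]
    uv=np.atleast_2d(uv).astype(int); z=d[uv[:,1],uv[:,0]]
    return np.c_[(uv[:,0]-c["cx"])/f*z,(uv[:,1]-c["cy"])/f*z,z]@T[:3,:3].T+T[:3,3]
R={"red":[(0,150,80),(6,255,255)],"blue":[(100,150,60),(130,255,255)],"yellow":[(18,200,130),(28,255,255)],"brass":[(14,60,90),(26,190,255)]}
def blobs(p,col,amin=60):
    h=cv2.cvtColor(p,cv2.COLOR_RGB2HSV); m=cv2.inRange(h,*[np.array(x) for x in R[col]])
    cs,_=cv2.findContours(m,cv2.RETR_EXTERNAL,cv2.CHAIN_APPROX_NONE)
    return [k[:,0,:] for k in cs if cv2.contourArea(k)>amin]
def rect(c,k,z):
    "min-area rectangle of contour in world on plane z: centre, sides(mm), angle of long side(deg)"
    w=cast(c,k,z)[:,:2]; (x,y),(a,b),t=cv2.minAreaRect((w*1000).astype(np.float32))
    if a<b: a,b,t=b,a,t+90
    return np.round([x,y,a,b,(t+90)%180-90],1)
E
python3 - <<'E'
from h import *
for n in("top","side"):
    g=np.load(n+"0.npz");p,d=g["p"],g["d"];c=eyes.calibration(n)
    for col,z in(("red",.04),("blue",.045),("yellow",.057),("brass",.046)):
        for k in blobs(p,col,60 if n=="top" else 40):
            if n=="side" and k[:,1].mean()<140: continue
            m=np.zeros(d.shape,np.uint8);cv2.fillPoly(m,[k],1);v,u=np.nonzero(m)
            P=depthpts(c,d,np.c_[u,v])
            print(n,col,k.mean(0).round(),rect(c,k,z),"depth med",np.median(P,0).round(4),"z5-95",np.percentile(P[:,2],[5,95]).round(3))
E
```

```text
top red [274. 203.] [602.9 -18.3 169.6 150.9  83.9] depth med [ 0.6059 -0.0179  0.0096] z5-95 [0.004 0.04 ]
top blue [117. 256.] [456.6 385.  168.2 156.1  -1.8] depth med [0.4568 0.3982 0.004 ] z5-95 [-0.001  0.044]
top brass [  6. 324.] [280.3 655.3  35.6  34.9 -89.3] depth med [0.2824 0.6466 0.0676] z5-95 [0.056 0.074]
top brass [ 17. 291.] [363.6 641.1  66.   33.1   0.7] depth med [0.3718 0.6311 0.0685] z5-95 [0.041 0.075]
top brass [  3. 279.] [393.7 672.5  26.6  17.8   4.6] depth med [0.3936 0.6642 0.0663] z5-95 [0.058 0.072]
top brass [361. 268.] [ 435.8 -251.3   66.5   32.4  -63.3] depth med [ 0.4361 -0.2578  0.0081] z5-95 [0.002 0.013]
top brass [321. 256.] [ 461.8 -144.8   45.2   35.    84.5] depth med [ 0.4612 -0.1426  0.056 ] z5-95 [0.002 0.061]
top brass [214. 243.] [491.8 134.8  45.8  35.   84.5] depth med [0.4891 0.1338 0.0558] z5-95 [-0.     0.062]
top brass [325. 210.] [ 588.5 -157.5  102.4   48.9   -6.4] depth med [ 0.5875 -0.1573  0.0435] z5-95 [0.034 0.05 ]
top brass [220. 194.] [620.6 122.7 107.2  49.   -6.1] depth med [0.6184 0.1233 0.0382] z5-95 [0.031 0.078]
side red [297. 223.] [601.1 -24.6 190.8 151.8  84.1] depth med [0.6104 0.0233 0.0124] z5-95 [0.009 0.042]
side blue [223. 168.] [454.7 346.2 215.5 163.1  87.9] depth med [0.4572 0.4178 0.0196] z5-95 [0.005 0.044]
side brass [251. 304.] [ 431.  -303.6   71.9   34.9  -63.7] depth med [ 0.4372 -0.2646  0.0096] z5-95 [0.002 0.012]
side brass [308. 251.] [ 588.3 -156.2  103.8   45.9   -5.8] depth med [ 0.5867 -0.1577  0.047 ] z5-95 [0.042 0.051]
side brass [252. 252.] [ 462.7 -131.7   64.7   36.6   81. ] depth med [ 0.4612 -0.1444  0.0571] z5-95 [0.001 0.061]
side brass [246. 194.] [493.  151.8  67.2  37.3  80.2] depth med [0.4915 0.134  0.0567] z5-95 [0.001 0.061]
side brass [291. 189.] [628.1 151.  111.1 108.2  77.9] depth med [0.6166 0.1032 0.0655] z5-95 [0.05  0.078]
```

```bash
cat >> h.py <<'E'
from scipy.spatial.transform import Rotation as Ro
YAW=np.radians(-6.2); BX=np.array([np.cos(YAW),np.sin(YAW)]); BY=np.array([-BX[1],BX[0]]); BC=np.array([.6035,-.0182])
def bed(x,y): return BC+BX*x+BY*y
def rel(pts,head=None,ref=None):
    "world targets -> normalised shifts; head = wanted heading (deg) of tool y"
    s=sensors.get_state(); M=Ro.from_quat(s["eef_rot"]).as_matrix(); p0=np.array(s["tool_pos"])if ref is None else np.array(ref)
    h=np.degrees(np.arctan2(M[1,1],M[0,1])); t=0 if head is None else -((head-h+90)%180-90)/360
    print("t",round(s["clock"],2),"pos",np.round(s["tool_pos"],4),"head",h.round(1),"F",np.round(s["contact_force"],1),"turn",round(t,4))
    for p in pts: print(np.round(p,3),np.round(M.T@(np.array(p)-p0)/.3,4),"rows",round(float(np.linalg.norm(p-p0))/.0417,1))
E
python3 - <<'E'
from h import *
P=np.r_[bed(-126,-140)/1 if 0 else bed(-.126,-.140),.10]
print(P, bed(0,-.14),bed(0,.14))
p0=np.array([.265,.565,.238])
rel([p0+(P-p0)*.5,P],83.8)
g=np.load("top0.npz");c=eyes.calibration("top")
# good bracket wall tops from depth, paddle depth profile
v,u=np.mgrid[150:240,180:250];Q=depthpts(c,g["d"],np.c_[u.ravel(),v.ravel()]);W=Q[(Q[:,2]>.07)&(Q[:,2]<.085)]
print(len(W),cv2.minAreaRect((W[:,:2]*1000).astype(np.float32)),W.mean(0))
for nm,cx in(("right",bed(-.126,-.14)),("left",bed(-.126,.14))):
    v,u=np.mgrid[225:275,195:340];Q=depthpts(c,g["d"],np.c_[u.ravel(),v.ravel()]);q=(Q[:,:2]-cx);a=q@BX;b=q@BY
    for x in(-.014,-.007,0,.007,.014): print(nm,x,np.median(Q[(abs(a-x)<.003)&(abs(b)<.015),2]).round(4))
E
```

```text
[ 0.46311707 -0.14377322  0.1       ] [ 0.58838009 -0.15738113] [0.61861991 0.12098113]
t 0.1 pos [0.2648 0.5655 0.238 ] head 64.9 F [-0.1 -0.6  0. ] turn -0.0525
[0.364 0.211 0.169] [-0.8012 -0.9308  0.2316] rows 9.0
[ 0.463 -0.144  0.1  ] [-1.601  -1.8604  0.4632] rows 18.0
159 ((617.848876953125, 121.110107421875), (46.86509323120117, 99.68161010742188), 84.18072509765625) [0.61717121 0.12117806 0.07584481]
right -0.014 0.059
right -0.007 0.0562
right 0 0.0563
right 0.007 0.054
right 0.014 0.0517
left -0.014 0.0587
left -0.007 0.0569
left 0 0.0559
left 0.007 0.0543
left 0.014 0.0515
```

>>> send_rows:
  rows: "-0.8 -0.93 0.2 -0.0525;-0.8 -0.93 0.2 -0.0525;-0.8 -0.93 0.2 -0.0525;-0.8 -0.93 0.2 -0.0525;-0.8 -0.93 0.2 -0.0525;-0.8 -0.93 0.2 -0.0525;-0.8 -0.93 0.2 -0.0525;-0.8 -0.93 0.2 -0.0525;-0.8 -0.93 0.2 -0.0525"
  jaw: 1

```text
clock: 0.85
tool_pos: [0.3641, 0.2094, 0.1784]
eef_rot: [0.054, 0.999, -0.0, -0.0]
contact_force: [1.5, 0.3, -0.7]
opening: 0.342
finger_force: 0.0
```

```bash
python3 -c "
from h import *
rel([np.r_[bed(-.127,-.14),.10]],83.8)"
```

```text
t 0.85 pos [0.3641 0.2094 0.1784] head 83.8 F [ 1.5  0.3 -0.7] turn 0.0
[ 0.462 -0.144  0.1  ] [-0.4518 -1.1347  0.2617] rows 9.0
```

>>> send_rows:
  rows: "-0.4 -1 0.26 0;-0.4 -1 0.26 0;-0.4 -1 0.26 0;-0.4 -1 0.26 0;-0.4 -1 0.26 0;-0.4 -1 0.26 0;-0.4 -1 0.26 0;-0.4 -1 0.26 0;-0.4 -1 0.26 0"

```text
clock: 1.6
tool_pos: [0.4511, -0.1098, 0.0989]
eef_rot: [0.061, 0.998, -0.003, -0.001]
contact_force: [-0.0, 0.2, -0.6]
opening: 0.003
finger_force: 0.0
```

```bash
python3 -c "
from h import *
rel([np.r_[bed(-.127,-.14),.07],np.r_[bed(-.127,-.14),.03]],83.8)"
```

```text
t 1.6 pos [ 0.4511 -0.1098  0.0989] head 83.0 F [-0.   0.2 -0.6] turn -0.0023
[ 0.462 -0.144  0.07 ] [-0.0506 -0.107   0.0969] rows 1.1
[ 0.462 -0.144  0.03 ] [-0.0507 -0.1063  0.2302] rows 1.9
```

>>> send_rows:
  rows: "-0.05 -0.13 0.1 0;-0.05 -0.13 0.1 0;-0.05 -0.13 0.1 0;-0.05 -0.13 0.1 0"

```text
clock: 1.93
tool_pos: [0.4613, -0.1392, 0.0705]
eef_rot: [0.054, 0.999, 0.0, -0.001]
contact_force: [-0.1, -0.6, 0.4]
opening: 0.001
finger_force: 0.0
```

```bash
python3 -c "
from h import *
rel([np.r_[bed(-.127,-.14),.07],np.r_[bed(-.127,-.14),.03]],83.8)"
```

```text
t 1.93 pos [ 0.4613 -0.1392  0.0705] head 83.8 F [-0.1 -0.6  0.4] turn -0.0
[ 0.462 -0.144  0.07 ] [-0.0043 -0.0145  0.0016] rows 0.1
[ 0.462 -0.144  0.03 ] [-0.0045 -0.0146  0.1349] rows 1.0
```

>>> send_rows:
  rows: "-0.004 -0.0145 0.03 0;-0.004 -0.0145 0.05 0;-0.004 -0.0145 0.065 0;-0.004 -0.0145 0.08 0;-0.004 -0.0145 0.095 0;-0.004 -0.0145 0.105 0;-0.004 -0.0145 0.115 0;-0.004 -0.0145 0.122 0;-0.004 -0.0145 0.128 0;-0.004 -0.0145 0.128 0"

```text
clock: 2.77
tool_pos: [0.4612, -0.1431, 0.0325]
eef_rot: [0.053, 0.999, -0.0, -0.001]
contact_force: [-2.0, 1.0, 4.1]
opening: 0.004
finger_force: 2.8
```

>>> send_rows:
  rows: "0 0 0.005 0;0 0 0.01 0;0 0 0.015 0;0 0 0.015 0"

```text
clock: 3.1
tool_pos: [0.4613, -0.1432, 0.0312]
eef_rot: [0.053, 0.999, -0.001, 0.0]
contact_force: [-7.4, 2.2, 42.5]
opening: 0.006
finger_force: 21.7
```

>>> send_rows:
  rows: "0 0 -0.12 0;0 0 -0.3 0;0 0 -0.3 0;0 0 -0.3 0"
  jaw: -0.3

```text
clock: 3.43
tool_pos: [0.4644, -0.1436, 0.1208]
eef_rot: [0.053, 0.999, -0.0, 0.003]
contact_force: [-0.0, 0.4, -0.8]
opening: 0.283
finger_force: 0.0
```

```bash
python3 -c "
from h import *
rel([np.r_[bed(.0,-.188),.12],np.r_[bed(0,-.188),.054]],-6.2)
print(np.round(sensors.get_state()['q'],2))
p,d=eyes.snapshot('top');cv2.imwrite('pics/top1.png',cv2.resize(p[150:290,180:370,::-1],None,fx=4,fy=4));c=eyes.calibration('top')
for k in blobs(p,'brass'):
  if 180<k[:,0].mean()<370: print(k.mean(0).round(),rect(c,k,.065))
v,u=np.mgrid[150:290,180:370];Q=depthpts(c,d,np.c_[u.ravel(),v.ravel()])
for nm,y in(('R',-.14),('L',.14)):
  q=Q[:,:2]-bed(0,y);print(nm,np.median(Q[(abs(q@BX)<.03)&(abs(q@BY)<.012),2]))
"
```

```text
t 3.43 pos [ 0.4644 -0.1436  0.1208] head 83.9 F [-0.   0.4 -0.8] turn -0.2498
[ 0.583 -0.205  0.12 ] [-0.4154 -0.1615  0.0054] rows 3.2
[ 0.583 -0.205  0.054] [-0.414  -0.1616  0.2254] rows 3.6
[ 0.44  0.73 -0.37  2.08  0.62  0.43  1.04]
[214. 243.] [490.4 133.2  45.2  34.8  84.4]
[326. 208.] [ 588.5 -157.5  101.9   49.1   -5.9]
[220. 194.] [617.5 121.  105.8  48.6  -6.1]
R 0.06400694734277301
L 0.03599235112392307
```

>>> send_rows:
  rows: "-0.41 -0.165 0 0.25;-0.41 -0.165 0 0.25;-0.41 -0.165 0 0.25;-0.41 -0.165 0 0.25;-0.41 -0.165 0 0.25;-0.41 -0.165 0 0.25;-0.41 -0.165 0 0.25;-0.41 -0.165 0 0.25;-0.41 -0.165 0 0.25;-0.41 -0.165 0 0.25"

```text
clock: 4.32
tool_pos: [0.5785, -0.2059, 0.1156]
eef_rot: [0.63, 0.777, -0.001, -0.001]
contact_force: [-0.1, 0.2, 0.0]
opening: 0.65
finger_force: 0.0
```

>>> send_rows:
  rows: "0 0 0 0.051;0 0 0 0.051;0 0 0 0.051;0 0 0 0.051;0 0 0 0.051"

```text
clock: 4.73
tool_pos: [0.5787, -0.206, 0.1162]
eef_rot: [0.743, 0.669, -0.001, -0.001]
contact_force: [0.2, -0.5, 0.3]
opening: 0.652
finger_force: 0.0
```

```bash
python3 -c "
from h import *
rel([np.r_[bed(.0,-.188),.075],np.r_[bed(0,-.188),.0545],np.r_[bed(0,-.188),.0545],np.r_[bed(0,-.095),.0545]],-6.2)
print(np.round(sensors.get_state()['q'],2))
"
```

```text
t 4.73 pos [ 0.5787 -0.206   0.1162] head -6.0 F [ 0.2 -0.5  0.3] turn 0.0007
[ 0.583 -0.205  0.075] [0.0047 0.0149 0.1374] rows 1.0
[ 0.583 -0.205  0.054] [0.0047 0.015  0.2057] rows 1.5
[ 0.583 -0.205  0.054] [0.0047 0.015  0.2057] rows 1.5
[ 0.593 -0.113  0.054] [0.3147 0.0163 0.2054] rows 2.7
[ 0.29  0.83 -0.03  1.7   0.05  0.61  0.12]
```

View pics/top1.png

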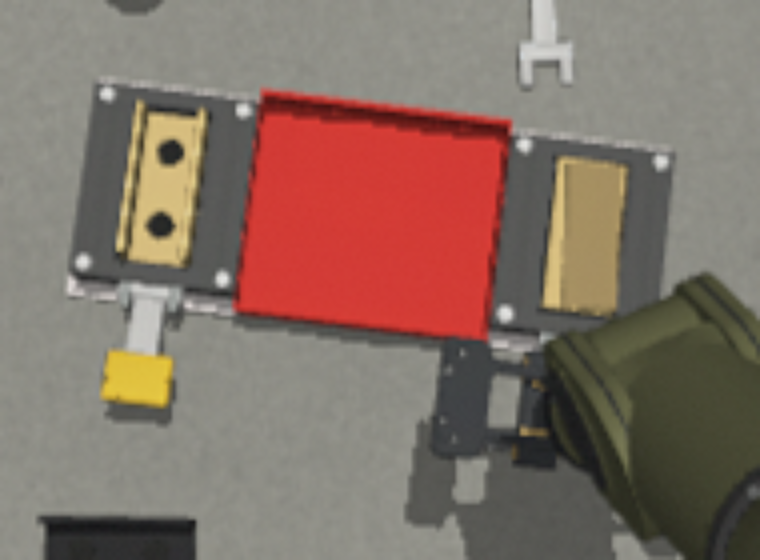

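Seen in the crop: the slab at (585,235) is raised level with the right die face, and the left die is untouched.

>>> send_rows:
  rows: "0.005 0.015 0.12 0;0.005 0.015 0.18 0;0.005 0.015 0.206 0;0.005 0.015 0.206 0;0.005 0.015 0.206 0"

```text
clock: 5.15
tool_pos: [0.5839, -0.2059, 0.0558]
eef_rot: [0.744, 0.668, -0.0, -0.0]
contact_force: [-0.5, 0.2, 1.2]
opening: 0.653
finger_force: 0.0
```

>>> send_rows:
  rows: "0.03 0 0 0;0.06 0 0 0;0.09 0 0 0;0.12 0 0 0;0.15 0 0 0;0.18 0 0 0;0.2 0 0 0;0.2 0 0 0"

```text
clock: 5.82
tool_pos: [0.5912, -0.1434, 0.0562]
eef_rot: [0.743, 0.669, 0.001, -0.0]
contact_force: [0.5, 1.2, 1.7]
opening: 0.647
finger_force: 1.0
```

```bash
python3 -c "
from h import *
rel([np.r_[bed(0,-.07),.0545]],-6.2)
"
```

```text
t 5.82 pos [ 0.5912 -0.1434  0.0562] head -6.0 F [0.5 1.2 1.7] turn 0.0005
[ 0.596 -0.088  0.054] [ 0.1859 -0.0037  0.006 ] rows 1.3
```

>>> send_rows:
  rows: "0.03 0 0 0;0.06 0 0 0;0.09 0 0 0;0.12 0 0 0;0.15 0 0 0;0.18 0 0 0;0.2 0 0 0;0.2 0 0 0"

```text
clock: 6.48
tool_pos: [0.5972, -0.0834, 0.0562]
eef_rot: [0.743, 0.669, 0.001, -0.001]
contact_force: [-2.1, -0.2, 4.9]
opening: 0.653
finger_force: 1.8
```

```bash
python3 -c "
from h import *
rel([np.r_[bed(0,-.07),.0545]],-6.2)
for n in('top','side'):
  p,d=eyes.snapshot(n);c=eyes.calibration(n);np.savez(n+'2.npz',p=p,d=d)
  if n=='side': cv2.imwrite('pics/side2.png',cv2.resize(p[160:300,220:360,::-1],None,fx=4,fy=4))
  for k in blobs(p,'brass',20):
    if 230<k[:,0].mean()<340 and (n=='top' or k[:,1].mean()>150): print(n,k.mean(0).round(),rect(c,k,.024))
"
```

```text
t 6.48 pos [ 0.5972 -0.0834  0.0562] head -6.0 F [-2.1 -0.2  4.9] turn 0.0005
[ 0.596 -0.088  0.054] [-0.0149 -0.0025  0.0058] rows 0.1
side [251. 304.] [ 434.4 -279.2   74.2   36.1  -63.7]
side [252. 262.] [ 461.9 -138.3   71.    38.6   83. ]
side [303. 233.] [609.5 -45.7 103.4  36.9  -6.2]
side [297. 201.] [634.5 112.6  98.7  13.8  -6.9]
side [321. 192.] [718.3 151.9  42.   25.1 -12.7]
side [246. 194.] [498.7 192.3  69.8  38.6  80.2]
side [279. 185.] [607.6 226.7  46.6  36.9  77.3]
```

View pics/side2.png

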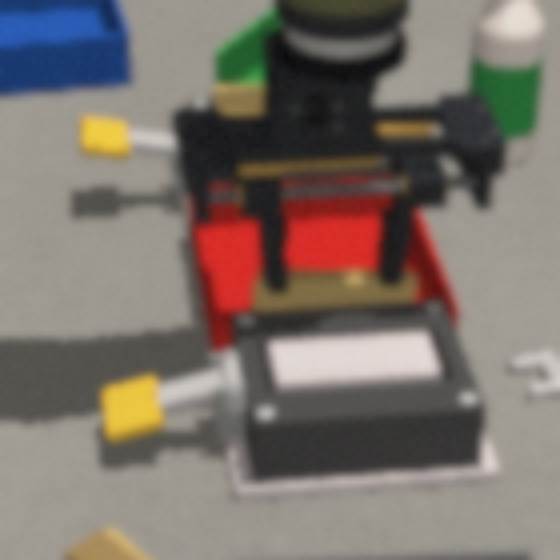

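The slab, at (335,290) in the crop, has tipped over the die edge with the fingers just beyond it. Next I measure its lean from the depth.

```bash
python3 -c "
from h import *
g=np.load('side2.npz');c=eyes.calibration('side')
k=[k for k in blobs(g['p'],'brass',20) if abs(k.mean(0)-[303,233]).max()<5][0]
m=np.zeros((420,560),np.uint8);cv2.fillPoly(m,[k],1);v,u=np.nonzero(m);P=depthpts(c,g['d'],np.c_[u,v]);q=P[:,:2]-BC
for a in sorted(set(v)): s=v==a;print(a,s.sum(),'y',np.median(q[s]@BY).round(4),'z',np.median(P[s,2]).round(4),'x',(q[s]@BX).min().round(3),(q[s]@BX).max().round(3))
"
```

```text
228 5 y -0.0545 z 0.0537 x 0.01 0.019
229 25 y -0.0626 z 0.0567 x -0.027 0.048
230 28 y -0.0651 z 0.0557 x -0.042 0.05
231 31 y -0.0646 z 0.0523 x -0.043 0.05
232 34 y -0.0642 z 0.0486 x -0.045 0.048
233 39 y -0.0636 z 0.0455 x -0.045 0.049
234 39 y -0.062 z 0.0425 x -0.045 0.05
235 39 y -0.0627 z 0.0404 x -0.045 0.044
236 23 y -0.0608 z 0.0376 x -0.045 0.006
237 8 y -0.0852 z 0.0518 x -0.048 -0.032
```

>>> send_rows:
  rows: "0 0 -0.05 0;0 0 -0.15 0;0 0 -0.15 0;0 0 -0.15 0"

```text
clock: 6.92
tool_pos: [0.5979, -0.0867, 0.102]
eef_rot: [0.744, 0.668, 0.001, 0.001]
contact_force: [-0.3, 0.1, -1.0]
opening: 0.651
finger_force: 0.0
```

```bash
cat > slab.py <<'E'
from h import *
rel([np.r_[bed(0,-.07),.0545]],-6.2)
for n in('top','side'):
  p,d=eyes.snapshot(n);c=eyes.calibration(n)
  for k in blobs(p,'brass',20):
    m=np.zeros((420,560),np.uint8);cv2.fillPoly(m,[k],1);v,u=np.nonzero(m);P=depthpts(c,d,np.c_[u,v]);q=P[:,:2]-BC;x,y=q@BX,q@BY
    if abs(np.median(x))<.06 and abs(np.median(y))<.1:
      print(n,k.mean(0).round(),'x',np.percentile(x,[3,97]).round(3))
      for lo in np.arange(-.095,.09,.006):
        s=(y>=lo)&(y<lo+.006)
        if s.sum()>8: print('  y %.3f n %d z %.4f'%(lo+.003,s.sum(),np.median(P[s,2])))
E
python3 slab.py
```

```text
t 6.92 pos [ 0.5979 -0.0867  0.102 ] head -6.2 F [-0.3  0.1 -1. ] turn 0.0
[ 0.596 -0.088  0.054] [-0.0044 -0.0064  0.1585] rows 1.1
top [284. 204.] x [-0.044  0.049]
  y -0.044 n 20 z 0.0284
  y -0.038 n 74 z 0.0327
  y -0.032 n 81 z 0.0372
  y -0.026 n 81 z 0.0431
  y -0.020 n 81 z 0.0453
  y -0.014 n 36 z 0.0409
side [301. 232.] x [-0.044  0.049]
  y -0.086 n 24 z 0.0512
  y -0.044 n 24 z 0.0258
  y -0.038 n 66 z 0.0258
  y -0.032 n 38 z 0.0256
  y -0.026 n 50 z 0.0256
  y -0.020 n 42 z 0.0256
  y -0.014 n 41 z 0.0246
  y -0.008 n 51 z 0.0248
  y -0.002 n 25 z 0.0241
side [298. 185.] x [-0.055  0.057]
  y -0.092 n 25 z 0.1838
  y -0.086 n 62 z 0.1936
side [323. 175.] x [0.03  0.059]
  y -0.086 n 11 z 0.2088
  y -0.056 n 23 z 0.1972
  y -0.050 n 13 z 0.1978
```

The slab now lies flat in the red tray, bed y about -47 to 0 mm with its top at about 25 mm. Next is the pad.

```bash
python3 -c "
from h import *
rel([np.r_[bed(0,-.14),.08],np.r_[bed(0,-.14),.032]],-6.2)"
```

```text
t 7.02 pos [ 0.5963 -0.0864  0.1003] head -6.2 F [0.8 0.3 0. ] turn 0.0001
[ 0.588 -0.157  0.08 ] [-0.2379 -0.0008  0.0677] rows 1.8
[ 0.588 -0.157  0.032] [-0.238  -0.0006  0.2277] rows 2.4
```

>>> send_rows:
  rows: "-0.12 0 0 0;-0.238 0 0 0;-0.238 0 0.06 0;-0.238 0 0.12 0;-0.238 0 0.12 0;-0.238 0 0.12 0;-0.238 0 0.12 0;-0.238 0 0.13 0;-0.238 0 0.14 0;-0.238 0 0.15 0"
  jaw: 1

```text
clock: 7.85
tool_pos: [0.5897, -0.1572, 0.0564]
eef_rot: [0.744, 0.668, 0.0, 0.0]
contact_force: [0.4, -0.1, 1.1]
opening: 0.007
finger_force: 0.0
```

>>> send_rows:
  rows: "0 0 0.015 0;0 0 0.03 0;0 0 0.04 0;0 0 0.05 0;0 0 0.06 0;0 0 0.066 0;0 0 0.072 0;0 0 0.076 0;0 0 0.076 0"

```text
clock: 8.6
tool_pos: [0.5897, -0.1574, 0.0339]
eef_rot: [0.744, 0.668, 0.0, 0.0]
contact_force: [-0.2, -0.1, 6.8]
opening: 0.008
finger_force: 3.4
```

>>> send_rows:
  rows: "0 0 0.005 0;0 0 0.01 0;0 0 0.014 0;0 0 0.014 0"

```text
clock: 8.93
tool_pos: [0.5897, -0.1574, 0.0325]
eef_rot: [0.744, 0.668, 0.0, 0.001]
contact_force: [-6.4, 2.1, 29.2]
opening: 0.007
finger_force: 14.1
```

>>> send_rows:
  rows: "0 0 -0.1 0;0 0 -0.28 0;0 0 -0.28 0;0 0 -0.28 0"
  jaw: -0.6

```text
clock: 9.27
tool_pos: [0.592, -0.1582, 0.1167]
eef_rot: [0.744, 0.668, 0.002, 0.003]
contact_force: [-0.2, 0.5, -0.2]
opening: 0.285
finger_force: 0.0
```

```bash
python3 -c "
from h import *
rel([np.r_[.618,.1211,.115]],83.8)"
```

```text
t 9.27 pos [ 0.592  -0.1582  0.1167] head -6.2 F [-0.2  0.5 -0.2] turn -0.2499
[0.618 0.121 0.115] [ 0.9349 -0.014   0.0048] rows 6.7
```

>>> send_rows:
  rows: "0.93 0 0 -0.25;0.93 0 0 -0.25;0.93 0 0 -0.25;0.93 0 0 -0.25;0.93 0 0 -0.25;0.93 0 0 -0.25;0.93 0 0 -0.25;0.93 0 0 -0.25;0.93 0 0 -0.25;0.93 0 0 -0.25"

```text
clock: 10.1
tool_pos: [0.6181, 0.1209, 0.1111]
eef_rot: [0.209, 0.978, -0.0, -0.001]
contact_force: [0.6, -0.8, -0.7]
opening: 0.8
finger_force: 0.0
```

>>> send_rows:
  rows: "0 0 0 -0.052;0 0 0 -0.052;0 0 0 -0.052;0 0 0 -0.052"

```text
clock: 10.43
tool_pos: [0.6182, 0.1196, 0.1112]
eef_rot: [0.05, 0.999, 0.0, -0.001]
contact_force: [-0.1, 0.1, 0.3]
opening: 0.8
finger_force: 0.0
```

```bash
python3 -c "
from h import *
rel([np.r_[.618,.1211,.115],np.r_[.618,.1211,.056]],83.8)
p,d=eyes.snapshot('wrist');c=eyes.calibration('wrist');cv2.imwrite('pics/wrist3.png',p[:,:,::-1]);np.savez('wrist3.npz',p=p,d=d)
p,d=eyes.snapshot('side');cv2.imwrite('pics/side3.png',cv2.resize(p[160:300,220:360,::-1],None,fx=4,fy=4))
v,u=np.mgrid[160:300,220:360];c2=eyes.calibration('side');Q=depthpts(c2,d,np.c_[u.ravel(),v.ravel()])
for nm,x,y in(('Rpad',0,-.14),('slab',0,-.024),('Rpaddle',-.126,-.14)):
  q=Q[:,:2]-bed(x,y);s=(abs(q@BX)<.012)&(abs(q@BY)<.01);print(nm,s.sum(),np.median(Q[s,2]))
"
```

```text
t 10.43 pos [0.6182 0.1196 0.1112] head 84.3 F [-0.1  0.1  0.3] turn 0.0013
[0.618 0.121 0.115] [ 0.0014  0.005  -0.0127] rows 0.1
[0.618 0.121 0.056] [0.0008 0.005  0.184 ] rows 1.3
Rpad 25 0.033732394125826515
slab 38 0.02586591928309684
Rpaddle 115 0.055037745120250614
```

View pics/wrist3.png

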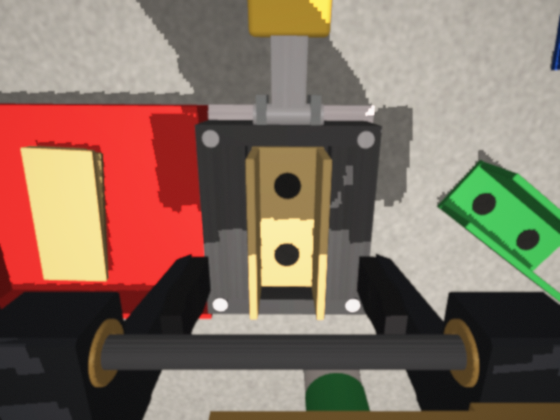

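View pics/side3.png

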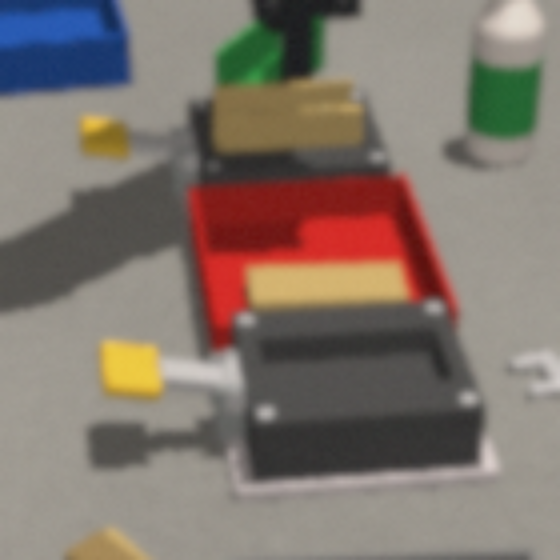

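The slab lies flat in the red tray (crop 325,285) and the right cavity is empty with its pad down. The good bracket is square between the fingers (wrist view, 288,220). I compare the right paddle with its starting height to confirm the pad is fully down.

```bash
python3 -c "
from h import *
c=eyes.calibration('side');g=np.load('side0.npz');p,d1=eyes.snapshot('side');pt,dt=eyes.snapshot('top');gt=np.load('top0.npz');ct=eyes.calibration('top')
def z(c,d,b,dx=0,y=-.14):
  v,u=np.mgrid[b[0]:b[1],b[2]:b[3]];Q=depthpts(c,d,np.c_[u.ravel(),v.ravel()]);q=Q[:,:2]-bed(-.126+dx,y);s=(abs(q@BX)<.006)&(abs(q@BY)<.014)&(Q[:,2]>.02);return s.sum(),Q[s,2].mean().round(4)
for dx in(-.01,0,.01):
  print(dx,'side R',z(c,g['d'],(230,275,230,275),dx),z(c,d1,(230,275,230,275),dx),'L',z(c,g['d'],(180,210,230,275),dx,.14),z(c,d1,(180,210,230,275),dx,.14),'top R',z(ct,gt['d'],(235,275,300,340),dx),z(ct,dt,(235,275,300,340),dx))
m=(abs(d1-g['d'])[235:270,235:265]);print(np.median(m))
"
```

```text
-0.01 side R (np.int64(38), np.float64(0.0598)) (np.int64(39), np.float64(0.0596)) L (np.int64(22), np.float64(0.06)) (np.int64(19), np.float64(0.0599)) top R (np.int64(50), np.float64(0.0575)) (np.int64(52), np.float64(0.0569))
0 side R (np.int64(36), np.float64(0.0581)) (np.int64(36), np.float64(0.0579)) L (np.int64(19), np.float64(0.0581)) (np.int64(19), np.float64(0.0583)) top R (np.int64(46), np.float64(0.0559)) (np.int64(48), np.float64(0.055))
0.01 side R (np.int64(36), np.float64(0.0559)) (np.int64(39), np.float64(0.0562)) L (np.int64(19), np.float64(0.0564)) (np.int64(22), np.float64(0.0558)) top R (np.int64(44), np.float64(0.0536)) (np.int64(47), np.float64(0.0529))
0.001967609
```

The paddle is back at its starting height, so I grasp.

>>> send_rows:
  rows: "0 0.005 0.1 0.0013;0 0.005 0.15 0.0013;0 0.005 0.184 0.0013;0 0.005 0.184 0.0013;0 0.005 0.184 0.0013"

```text
clock: 11.05
tool_pos: [0.6193, 0.1215, 0.0577]
eef_rot: [0.055, 0.998, -0.0, -0.0]
contact_force: [-0.2, -0.7, 0.3]
opening: 0.797
finger_force: 0.0
```

>>> send_rows:
  rows: "0 0 0 0;0 0 0 0;0 0 0 0;0 0 0 0;0 0 0 0;0 0 0 0;0 0 0 0"
  jaw: 1
  force: 25

```text
clock: 11.63
tool_pos: [0.6199, 0.1215, 0.0586]
eef_rot: [0.055, 0.998, 0.0, 0.001]
contact_force: [-0.3, 0.4, 5.7]
opening: 0.517
finger_force: 25.0
```

>>> send_rows:
  rows: "0 0 -0.03 0;0 0 -0.06 0;0 0 -0.1 0;0 0 -0.16 0;0 0 -0.24 0;0 0 -0.27 0;0 0 -0.27 0"

```text
clock: 12.22
tool_pos: [0.6212, 0.1221, 0.1419]
eef_rot: [0.055, 0.998, 0.001, 0.003]
contact_force: [0.1, -1.2, -1.5]
opening: 0.516
finger_force: 25.0
```

```bash
python3 -c "
from h import *
rel([np.r_[.457,.389,.135]],88)
c=eyes.calibration('top');p,d=eyes.snapshot('top')
h=cv2.cvtColor(p,cv2.COLOR_RGB2HSV)
v,u=np.mgrid[210:305,75:165];Q=depthpts(c,d,np.c_[u.ravel(),v.ravel()])
m=cv2.inRange(h,*[np.array(x) for x in R['blue']])[210:305,75:165].ravel()>0
for nm,s in(('rim',m&(Q[:,2]>.038)&(Q[:,2]<.055)),('floor',m&(Q[:,2]<.010)&(Q[:,2]>.001))):
  print(nm,s.sum(),cv2.minAreaRect((Q[s,:2]*1000).astype(np.float32)),np.median(Q[s,2]))
"
```

```text
t 12.22 pos [0.6212 0.1221 0.1419] head 83.7 F [ 0.1 -1.2 -1.5] turn -0.012
[0.457 0.389 0.135] [0.6419 0.8241 0.0217] rows 7.5
rim 356 ((456.8788757324219, 389.02716064453125), (149.7886505126953, 168.7823944091797), 88.0484619140625) 0.04337533980118646
floor 2361 ((456.9753112792969, 389.2797546386719), (149.1484375, 164.10177612304688), 88.91692352294922) 0.004010094614915305
```

>>> send_rows:
  rows: "0.06 0.08 0 -0.002;0.13 0.165 0 -0.004;0.2 0.26 0 -0.006;0.28 0.36 0 -0.008;0.36 0.46 0 -0.01;0.44 0.565 0 -0.012;0.51 0.66 0 -0.012;0.57 0.74 0 -0.012;0.62 0.79 0 -0.012;0.642 0.824 0 -0.012"

```text
clock: 13.1
tool_pos: [0.4512, 0.3909, 0.1377]
eef_rot: [0.015, 1.0, 0.0, -0.002]
contact_force: [-0.7, -0.6, -1.5]
opening: 0.518
finger_force: 25.0
```

>>> send_rows:
  rows: "0 0 0.05 0;0 0 0.12 0;0 0 0.18 0;0 0 0.23 0;0 0 0.28 0;0 0 0.28 0"

```text
clock: 13.6
tool_pos: [0.4541, 0.3851, 0.0512]
eef_rot: [0.018, 1.0, -0.003, -0.002]
contact_force: [0.1, -0.2, -1.8]
opening: 0.523
finger_force: 25.0
```

```bash
python3 -c "
from h import *
rel([np.r_[.457,.389,.0311]],88)
p,d=eyes.snapshot('wrist');cv2.imwrite('pics/wrist4.png',p[:,:,::-1])"
```

```text
t 13.6 pos [0.4541 0.3851 0.0512] head 88.0 F [ 0.1 -0.2 -1.8] turn -0.0001
[0.457 0.389 0.031] [-0.0095  0.0136  0.0669] rows 0.5
```

View pics/wrist4.png

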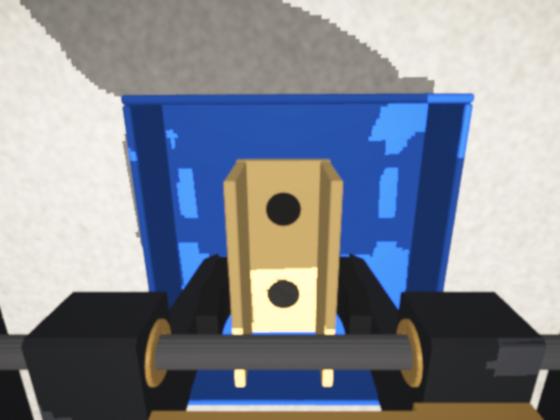

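The bracket (283,250) is held level and centred over the blue tray floor. I lower it gently.

>>> send_rows:
  rows: "0 0 0.02 0;0 0 0.035 0;0 0 0.045 0;0 0 0.053 0;0 0 0.06 0;0 0 0.064 0;0 0 0.066 0;0 0 0.066 0"

```text
clock: 14.32
tool_pos: [0.455, 0.3883, 0.0351]
eef_rot: [0.017, 1.0, 0.0, 0.0]
contact_force: [-0.6, 0.2, -1.3]
opening: 0.519
finger_force: 25.0
```

>>> send_rows:
  rows: "0 0 0.004 0;0 0 0.007 0;0 0 0.01 0;0 0 0.01 0;0 0 0.01 0"

```text
clock: 14.73
tool_pos: [0.455, 0.3882, 0.032]
eef_rot: [0.017, 1.0, 0.0, -0.0]
contact_force: [-0.4, -0.0, -1.2]
opening: 0.517
finger_force: 25.0
```

>>> send_rows:
  rows: "0 0 0.003 0;0 0 0.003 0;0 0 0.003 0"

```text
clock: 14.98
tool_pos: [0.455, 0.3882, 0.0311]
eef_rot: [0.017, 1.0, 0.0, -0.0]
contact_force: [0.3, -0.2, -1.3]
opening: 0.522
finger_force: 25.0
```

>>> send_rows:
  rows: "0 0 0.003 0;0 0 0.003 0;0 0 0.003 0"

```text
clock: 15.23
tool_pos: [0.4551, 0.3883, 0.0306]
eef_rot: [0.017, 1.0, 0.0, 0.0]
contact_force: [-0.7, -1.3, 2.9]
opening: 0.521
finger_force: 25.0
```

>>> send_rows:
  rows: "0 0 0.002 0;0 0 0.002 0;0 0 0.002 0"

```text
clock: 15.48
tool_pos: [0.4551, 0.3883, 0.0306]
eef_rot: [0.017, 1.0, 0.0, 0.0]
contact_force: [-0.9, -1.9, 7.6]
opening: 0.522
finger_force: 25.0
```

>>> send_rows:
  rows: "0 0 0 0;0 0 0 0;0 0 0 0;0 0 0 0;0 0 0 0;0 0 0 0"
  jaw: -0.5

```text
clock: 15.98
tool_pos: [0.455, 0.3882, 0.0295]
eef_rot: [0.017, 1.0, -0.0, -0.0]
contact_force: [0.4, 0.5, 0.5]
opening: 0.748
finger_force: 0.0
```

>>> send_rows:
  rows: "0 0 -0.05 0;0 0 -0.12 0;0 0 -0.25 0;0 0 -0.4 0;0 0 -0.5 0;0 0 -0.5 0;0 0 -0.5 0"

```text
clock: 16.57
tool_pos: [0.456, 0.3891, 0.1817]
eef_rot: [0.017, 1.0, 0.002, 0.002]
contact_force: [0.3, -1.5, 0.1]
opening: 0.75
finger_force: 0.0
```

```bash
python3 -c "
from h import *
rel([])
p,d=eyes.snapshot('side');cv2.imwrite('pics/side5.png',p[120:380,120:480,::-1].repeat(2,0).repeat(2,1))
p,d=eyes.snapshot('wrist');c=eyes.calibration('wrist')
for k in blobs(p,'brass',800): print(rect(c,k,.0495))
"
```

```text
t 16.57 pos [0.456  0.3891 0.1817] head 88.0 F [ 0.3 -1.5  0.1] turn 0
[694.8 411.7 249.1  11.   88.1]
[451.  385.6 102.   44.7  -1.8]
```

View pics/side5.png

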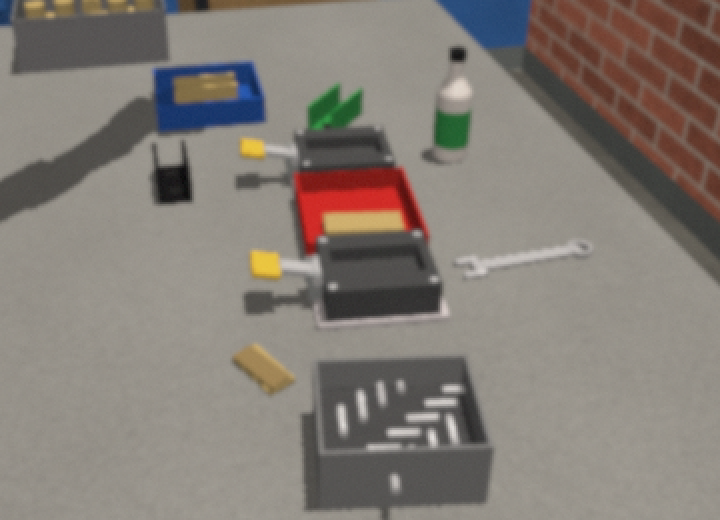

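The good bracket sits flat in the blue tray (205,88), the slab lies in the red tray (362,222), both paddles are up, and nothing else has moved. I hand in.

```bash
python3 -c "
from plant import finish_job
print(finish_job())"
```

```text
the job is handed in; nothing more can be done
None
```

Job handed in at about 17 s: the crushed bracket lies flat in the red tray (it tipped over the die edge, so it is probably upside down), the right pad is fully down, the good bracket sits base down in the blue tray, and nothing else was seen to move.

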